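Push the flat tin through the gap and up against the canister

TASK

Put the flat tin away beside the green canister: push it along the worktop with the fingertips, through the narrow gap between the stone mortar and the tall tin, and on until it stands up against the canister on the other side, then take the hand away. Only push it: do not lift or tip it, do not shove hard against the mortar or the tall tin, do not push the canister out of its place, and leave everything else alone.

Things in the scene. Friction and masses are not known exactly. Their poses are not given: they have to be found in the camera images.
- flat_tin: the thing to push, standing by itself in front of the robot: low, wide, loose food tin with a bare ribbed metal top (no ring-pull) and a pale label, a plain upright cylinder 86.5 mm in diameter (radius 43.2) and 40 mm high, about 0.23 kg, too wide for the gripper; it slides on the worktop when pushed low on its side. Stands left or right of the gap. Origin: centre of its underside, z axis up.
- mortar: dark grey stone mortar (bowl), fixed: one side of the gap, the nearer or the farther. 60 mm high, 84 mm in diameter at the rim, about 62 at the foot, about 76 at the height of the flat tin's top. Origin: centre of its underside. Its axis is always 172 mm from the tall tin's; the line joining them is turned up to 0.15 rad from the x axis.
- tall_tin: food tin with a ring-pull on its gold top and a picture label, fixed: the other side of the gap. Upright cylinder 75.5 mm in diameter, 58 mm high. Origin: centre of its underside. With the flat tin halfway between the axes of mortar and tall tin, about 5 mm are free on each side. Overhead, a wall cabinet's rim overhangs everything beyond x = 0.60 m, 0.44 m above the worktop.
- canister: green round canister with a wooden lid, loose, about 0.75 kg, 100 mm in diameter (lid 102), 140 mm high. Stands on the other side of the gap from the flat tin. Origin: centre of its underside; touching it, the flat tin's axis is 93 to 94 mm from this.
- garlic: bystander: bulb of garlic, 60 mm wide, 58 mm high, behind the work; origin under its centre
- onion: bystander: onion, 83 mm wide, 94 mm high, on the left; origin under its centre
- salt: bystander: white salt shaker, 44 mm in diameter, 90 mm high, at the back; origin under its centre
- spice: bystander: spice jar with a red cap, 45 mm in diameter, 106 mm high, at the back; origin under its centre
- mug: bystander: white mug, 83 mm in diameter, 93 mm high, at the back right; origin under its centre
- peeler: bystander: dark green peeler lying flat, 170 mm long, 18 mm high, on the left; origin under its centre
Not all that is in view belongs to the job. What is shaped like the canister but red is not meant. What is shaped like the flat_tin but turquoise is not meant.

How it is judged:
By the outcome, as a careful person would: the job done as asked, in the order asked, and still so for the second after the job is handed in, with the robot touching nothing.
It also fails if it takes over 53 s, if anything falls off the work surface, if the arm or the gripper's body presses on something with over 40 N, if the wrist force passes 120 N, or if a joint passes its speed limit or range.

ROBOT

A 6-joint arm with a two-finger parallel gripper is mounted at the origin on a cart in front of the work surface, level with it; the furniture and walls round the work are solid. World frame = base frame: x ahead of the robot, y to its left, z up, the work surface at z = 0. Lengths are in m, angles in rad, forces in N, time in s.
With the tool pointing down it reaches from about 0.4 to 0.825 m from the base axis. Payload 7 kg.
Tool frame: the origin (TCP) lies at the very end of the fingers, on their centre line; the grasp point (between the pads) lies arm.hold_point_z behind it (arm.hold_point_z is the distance from the TCP to the grasp point, in m); z points along the fingers, y is the line along which they close (so a half turn about z gives the same grasp; the last joint's range is limited). The gripper opens to 88 mm and grips with 3 to 60 N. Pads are 19 mm wide; open, the fingers measure 130 mm over their backs; the gripper's body (78 mm by 193 mm) begins 47 mm behind the grasp point.
Start: joints at [-1.059, 0.359, 0.012, 0, -1.224, -0.288], TCP at [0.15, -0.658, 0.227] pointing down, gripper open.
Joint ranges: [-3.07, 3.07], [-1.43, 2.12], [-1.02, 1.25], [-3.03, 1.67], [-3.05, -0], [-3.03, 3.03]. Speed limits (rad/s): [2.39, 2.39, 3.01, 3.14, 3.14, 3.14].

INTERFACE

Orientations are given as [roll, pitch, yaw] about the fixed x, y, z axes, in that order (R = Rz(yaw) Ry(pitch) Rx(roll)).
In Python, from station import arm gives the robot as it stands.
- The arm moves only by the shell command python3 -m creep [FORCE], which reads ROWS from standard input. ROWS is a JSON list of rows, 1 to 20 of them, each an object with the fields finger_gap (the finger opening in m), xyz (a list: dx, dy, dz in m), yaw (a turn about the tool's z in rad); a field left out counts as zero (the opening has to be given); each row is the pose to reach, as a shift and turn from the pose commanded when the command began, along the tool's axes at that moment; what a row does not reach only later rows make up. A row lasts 1/12 s, in which the tool goes at most 0.0417 m and 0.125 rad, less where a joint would pass 70% of its speed; a pose out of reach is approached as far as the arm can. The fingers move at their own pace and stop on an object; FORCE is the grip in N (left out, the last holds). Time passes only in rows, so rows that do not move let the fingers close. It prints the time, the measured TCP pose, the force, the opening and the grip force at its end. Input that does not fit is refused with a message, and nothing moves.
- arm.get_state(): the state, without advancing time (a new reading comes with each control period).
- arm.grab_frame(name): name is "scene" or "top" or "wrist"; returns the picture (400x640x3 uint8, red, green, blue); there is no depth.
- arm.camera_params(name): a dict with "fx", "fy", "cx", "cy" (pixels), "T" (4x4, takes a point from camera to world coordinates); the wrist camera has in their place "hand_eye" (4x4, takes a point from camera to tool coordinates, whose origin is the TCP and whose axes are the flange's). Camera axes: x right, y down, z forward; pixel columns grow to the right and rows downward; lengths in m; the calibration is good to about 2 mm. A picture is of the moment at which its call begins: read the wrist's pose just before it. camera_params takes no time and is no camera call.
- arm.job_done(): hands the job in; it is judged then, once.
The state is a dict: "t": time; "q": joint angles; "qd": joint speeds; "joint_efforts": joint torques, N m; "eef_pos": TCP position; "ee_rot": TCP orientation; "force": force on the tool from outside, world axes, zero at the start; "moment": the same for the moment, N m; "width": finger opening in m; "gripper_force": force on a finger pad.
Only numpy, scipy, OpenCV 4.12 (cv2) and the standard library are available. Lean on these libraries where they do the work, as an engineer would, in place of code of your own. Each camera call takes 0.05 s, during which the arm holds its last target. There are 200 camera calls.

## Working session

There is one attempt and no reset: what is moved stays moved. The work goes in short steps, Python scripts to look and compute and a shell command to move; the robot and the scene stay as the last step left them, time stands still between calls to the robot, and variables do not carry over. Pictures are saved under pics/ and viewed, at most 10 in all, crops included, and the job is handed in when it is done.

```bash
mkdir -p pics; ls
python3 - <<'E'
from station import arm
import cv2
for n in("scene","top"):
    f=arm.grab_frame(n); cv2.imwrite(f"pics/{n}0.png",f[:,:,::-1]); p=arm.camera_params(n); print(n,p)
print(arm.get_state()); print(arm.hold_point_z)
E
```

```text
pics
scene {'fx': 476.16532623508436, 'fy': 476.16532623508436, 'cx': 320.079397856364, 'cy': 195.20631370130064, 'T': array([[-0.64259555, -0.40090028,  0.65295476, -0.41712955],
       [-0.76618746,  0.3303593 , -0.55119825,  0.91144972],
       [ 0.00526586, -0.85448329, -0.51945219,  0.81550629],
       [ 0.        ,  0.        ,  0.        ,  1.        ]])}
top {'fx': 368.6607165453926, 'fy': 368.6607165453926, 'cx': 320.3170285590358, 'cy': 200.16053544817052, 'T': array([[-0.02016146, -0.99259087,  0.11982022,  0.41920542],
       [-0.99875057,  0.02547627,  0.04299143,  0.04411043],
       [-0.04572547, -0.11880375, -0.99186433,  1.19484737],
       [ 0.        ,  0.        ,  0.        ,  1.        ]])}
{'t': 0.1, 'q': array([-1.05892653e+00,  3.59308241e-01,  1.11437401e-02, -3.04940317e-04,
       -1.22410083e+00, -2.88117360e-01]), 'qd': array([-0.00067494,  0.00041661,  0.00377796, -0.00021309, -0.00336724,
        0.00111864]), 'joint_efforts': array([-1.32940400e-03, -5.84162557e+01,  2.93755192e+01,  7.01550677e+00,
        1.02334734e-02, -5.53348957e-05]), 'eef_pos': array([ 0.14965981, -0.65774619,  0.22571863]), 'ee_rot': array([ 3.14010274e+00, -1.42589597e-04, -2.91794393e+00]), 'force': array([-1.28143017,  0.72440222,  0.89021144]), 'moment': array([-0.08262926,  0.04355632,  0.00344278]), 'gripper_force': 0.0, 'width': 0.08734342933953422}
0.0188
```

View pics/top0.png

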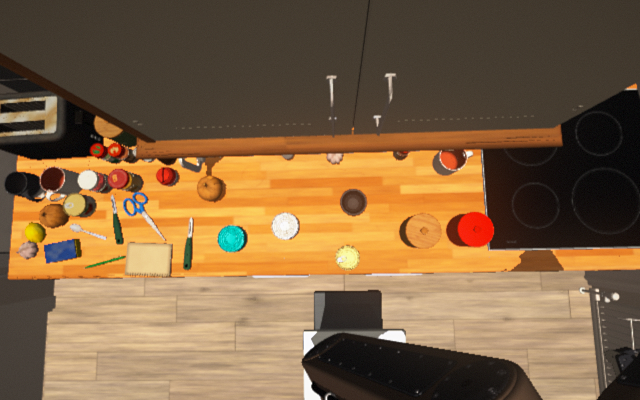

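View pics/scene0.png

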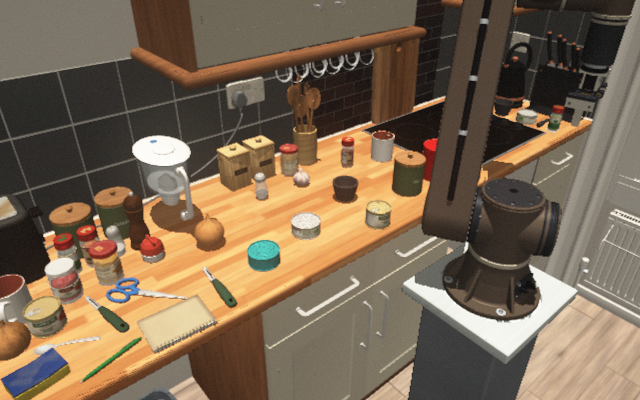

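The top view shows the flat tin at (285,226), mortar (353,202), tall tin (347,257), canister (423,230) and the red decoy next to it at (475,229). The push goes right (−y).

```bash
cat > h.py <<'E'
import numpy as np, cv2
from station import arm
def pix2w(n,u,v,z):
    p=arm.camera_params(n);T=p["T"]
    d=T[:3,:3]@np.array([(u-p["cx"])/p["fx"],(v-p["cy"])/p["fy"],1]);o=T[:3,3]
    return o+d*(z-o[2])/d[2]
def w2pix(n,P):
    p=arm.camera_params(n);T=p["T"];c=(np.atleast_2d(P)-T[:3,3])@T[:3,:3]
    return np.c_[c[:,0]/c[:,2]*p["fx"]+p["cx"],c[:,1]/c[:,2]*p["fy"]+p["cy"]]
def circ(x,y,z,r,N=90):
    a=np.linspace(0,2*np.pi,N,endpoint=False);return np.c_[x+r*np.cos(a),y+r*np.sin(a),0*a+z]
def fit(n,img,x,y,z,r,R=.012):
    "circle centre maximising the mean colour step across the rim"
    g=cv2.GaussianBlur(img,(0,0),.7).astype(np.float32); best=None
    s=lambda X,Y,rr:cv2.remap(g,*[a.astype(np.float32)[None] for a in w2pix(n,circ(X,Y,z,rr)).T],cv2.INTER_LINEAR)[0]
    for X in np.arange(x-R,x+R,.001):
        for Y in np.arange(y-R,y+R,.001):
            q=np.median(np.linalg.norm(s(X,Y,r+.003)-s(X,Y,r-.003),axis=1))+np.linalg.norm(s(X,Y,r+.003)-s(X,Y,r-.003),axis=1).mean()
            if best is None or q>best[0]:best=(q,X,Y)
    return best
OB={'flat':((285,226),.040,.0432),'mortar':((353,202),.060,.042),'tall':((347,257),.058,.0377),'can':((423,230),.140,.051),'red':((475,229),.14,.051)}
E
python3 - <<'E'
from h import *
im=cv2.imread('pics/top0.png');big=cv2.resize(im,None,fx=4,fy=4,interpolation=cv2.INTER_CUBIC)
si=cv2.imread('pics/scene0.png');sb=cv2.resize(si,None,fx=4,fy=4,interpolation=cv2.INTER_CUBIC)
for k,((u,v),z,r) in OB.items():
    w=pix2w('top',u,v,z);b=fit('top',im,w[0],w[1],z,r);c=fit('scene',si,b[1],b[2],z,r,.015);print(k,w.round(3),np.round(b,3),'scene',np.round(c,3))
    for B,n in((big,'top'),(sb,'scene')):
        for zz in (z,0):
            q=w2pix(n,circ(b[1],b[2],zz,r))*4+1.5;cv2.polylines(B,[q.astype(np.int32)],True,(255,0,255) if zz else (255,255,0),1)
cv2.imwrite('pics/top1.png',big[680:1120,1060:1860]);cv2.imwrite('pics/s1.png',sb[540:1060,1100:1850])
E
```

```text
Traceback (most recent call last):
  File "h.py", line 18, in fit
    q=np.median(np.linalg.norm(s(X,Y,r+.003)-s(X,Y,r-.003),axis=1))+np.linalg.norm(s(X,Y,r+.003)-s(X,Y,r-.003),axis=1).mean()
                                                                                   ~^^^^^^^^^^^^
  File "h.py", line 15, in <lambda>
    s=lambda X,Y,rr:cv2.remap(g,*[a.astype(np.float32)[None] for a in w2pix(n,circ(X,Y,z,rr)).T],cv2.INTER_LINEAR)[0]
                                                                      ~~~~~^^^^^^^^^^^^^^^^^^
  File "h.py", line 8, in w2pix
    p=arm.camera_params(n);T=p["T"];c=(np.atleast_2d(P)-T[:3,3])@T[:3,:3]
ValueError: time passes only in moves, steps and waits
```

Too many calls to camera_params; I'll cache it.

```bash
sed -i 's/arm.camera_params(n)/cp(n)/; s/^from station import arm/from station import arm\nfrom functools import lru_cache\n@lru_cache\ndef cp(n): return arm.camera_params(n)/' h.py
cat > ov.py <<'E'
from h import *
im=cv2.imread('pics/top0.png');big=cv2.resize(im,None,fx=4,fy=4,interpolation=cv2.INTER_CUBIC)
si=cv2.imread('pics/scene0.png');sb=cv2.resize(si,None,fx=4,fy=4,interpolation=cv2.INTER_CUBIC)
for k,((u,v),z,r) in OB.items():
    w=pix2w('top',u,v,z);b=fit('top',im,w[0],w[1],z,r);c=fit('scene',si,b[1],b[2],z,r,.015);print(k,w.round(3),np.round(b,3),'scene',np.round(c,3))
    for B,n in((big,'top'),(sb,'scene')):
        for zz in (z,0):
            q=w2pix(n,circ(b[1],b[2],zz,r))*4+1.5;cv2.polylines(B,[q.astype(np.int32)],True,(255,0,255) if zz else (255,255,0),1)
cv2.imwrite('pics/top1.png',big[680:1120,1060:1860]);cv2.imwrite('pics/s1.png',sb[540:1060,1100:1850])
E
python3 ov.py
```

```text
flat [0.48  0.207 0.04 ] [2.15244e+02 4.82000e-01 2.09000e-01] scene [148.471   0.48    0.209]
mortar [ 0.548 -0.008  0.06 ] [ 2.14388e+02  5.48000e-01 -8.00000e-03] scene [ 1.60697e+02  5.47000e-01 -6.00000e-03]
tall [0.38  0.016 0.058] [9.5578e+01 3.8300e-01 1.8000e-02] scene [9.1726e+01 3.7800e-01 1.5000e-02]
can [ 0.454 -0.198  0.14 ] [79.316  0.454 -0.199] scene [40.222  0.449 -0.185]
red [ 0.454 -0.343  0.14 ] [221.228   0.455  -0.344] scene [22.557  0.44  -0.329]
```

View pics/top1.png

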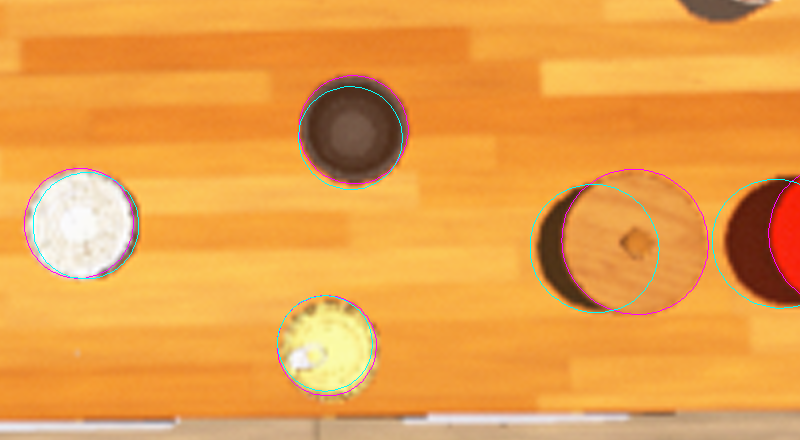

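View pics/s1.png

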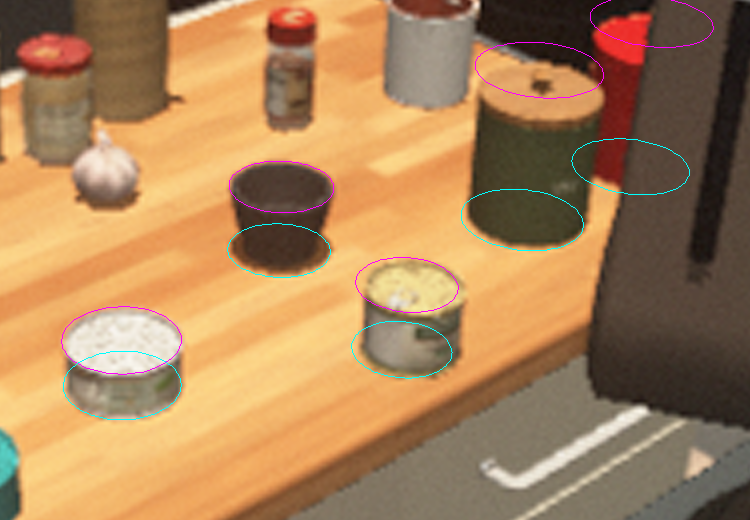

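Flat tin ≈(0.481,0.209), mortar ≈(0.548,−0.008), tall tin ≈(0.379,0.015) and canister ≈(0.454,−0.20). Next I move over the gap for a closer wrist view.

```bash
cat >> h.py <<'E'
def rot(e):
    from scipy.spatial.transform import Rotation as R
    return R.from_euler('xyz',e).as_matrix()
def rel(p,yaw):
    s=arm.get_state();M=rot(s['ee_rot'])
    print('t',round(s['t'],2),'pos',s['eef_pos'].round(4),'rot',s['ee_rot'].round(3),'rel',(M.T@(np.array(p)-s['eef_pos'])).round(4),'turn',round(s['ee_rot'][2]-yaw,3))
E
python3 -c "
from h import *
print(arm.camera_params('wrist'))
rel([.50,-.02,.25],-1.656)"
```

```text
{'fx': 333.3137452934824, 'fy': 333.3137452934824, 'cx': 323.49158348697665, 'cy': 196.68911793509324, 'hand_eye': array([[-6.98387101e-05, -9.53223081e-01, -3.02267685e-01,
         8.33710927e-02],
       [ 9.99999472e-01,  2.43234434e-04, -9.98106528e-04,
         9.85458761e-04],
       [ 1.02494009e-03, -3.02267596e-01,  9.53222561e-01,
        -1.56384152e-01],
       [ 0.00000000e+00,  0.00000000e+00,  0.00000000e+00,
         1.00000000e+00]])}
t 0.1 pos [ 0.1497 -0.6577  0.2257] rot [ 3.14  -0.    -2.918] rel [-0.4831  0.5442 -0.0235] turn -1.262
```

```bash
echo '[{"finger_gap": 0.03, "xyz": [-0.12, 0.135, -0.006], "yaw": -0.3}, {"finger_gap": 0.03, "xyz": [-0.12, 0.135, -0.006], "yaw": -0.3}, {"finger_gap": 0.03, "xyz": [-0.12, 0.135, -0.006], "yaw": -0.3}, {"finger_gap": 0.03, "xyz": [-0.12, 0.135, -0.006], "yaw": -0.3}, {"finger_gap": 0.03, "xyz": [-0.12, 0.135, -0.006], "yaw": -0.3}, {"finger_gap": 0.03, "xyz": [-0.24, 0.27, -0.012], "yaw": -0.63}, {"finger_gap": 0.03, "xyz": [-0.24, 0.27, -0.012], "yaw": -0.63}, {"finger_gap": 0.03, "xyz": [-0.24, 0.27, -0.012], "yaw": -0.63}, {"finger_gap": 0.03, "xyz": [-0.24, 0.27, -0.012], "yaw": -0.63}, {"finger_gap": 0.03, "xyz": [-0.24, 0.27, -0.012], "yaw": -0.63}, {"finger_gap": 0.03, "xyz": [-0.36, 0.41, -0.018], "yaw": -0.95}, {"finger_gap": 0.03, "xyz": [-0.36, 0.41, -0.018], "yaw": -0.95}, {"finger_gap": 0.03, "xyz": [-0.36, 0.41, -0.018], "yaw": -0.95}, {"finger_gap": 0.03, "xyz": [-0.36, 0.41, -0.018], "yaw": -0.95}, {"finger_gap": 0.03, "xyz": [-0.36, 0.41, -0.018], "yaw": -0.95}, {"finger_gap": 0.03, "xyz": [-0.483, 0.544, -0.024], "yaw": -1.262}, {"finger_gap": 0.03, "xyz": [-0.483, 0.544, -0.024], "yaw": -1.262}, {"finger_gap": 0.03, "xyz": [-0.483, 0.544, -0.024], "yaw": -1.262}, {"finger_gap": 0.03, "xyz": [-0.483, 0.544, -0.024], "yaw": -1.262}, {"finger_gap": 0.03, "xyz": [-0.483, 0.544, -0.024], "yaw": -1.262}]' | python3 -m creep 10; python3 -c "
from h import *
rel([.50,.09,.27],-1.656)"
```

```text
t: 1.77
eef_pos: [0.502, -0.0168, 0.2504]
ee_rot: [-3.141, 0.0, -1.653]
force: [0.4, -0.1, 0.6]
width: 0.0295
gripper_force: 0.0
t 1.77 pos [ 0.502  -0.0168  0.2504] rot [-3.141  0.    -1.653] rel [-0.1063  0.0107 -0.0196] turn 0.003
```

```bash
cat >> h.py <<'E'
def wrist(name):
    s=arm.get_state();f=arm.grab_frame('wrist');p=dict(arm.camera_params('wrist'))
    B=np.eye(4);B[:3,:3]=rot(s['ee_rot']);B[:3,3]=s['eef_pos'];p['T']=B@p['hand_eye']
    W[name]=p; f=np.ascontiguousarray(f[:,:,::-1]);cv2.imwrite(f'pics/{name}.png',f);return f
W={}; _cp=cp
def cp(n): return W[n] if n in W else _cp(n)
EST={'flat':(.481,.209,.040,.0432),'mortar':(.548,-.008,.060,.042),'tall':(.379,.015,.058,.0377),'can':(.4545,-.2025,.128,.051)}
def measure(name,keys,R=.012):
    f=wrist(name);g=f.copy()
    for k in keys:
        x,y,z,r=EST[k];b=fit(name,f,x,y,z,r,R);print(k,np.round(b,4))
        for zz in(z,0):cv2.polylines(g,[w2pix(name,circ(b[1],b[2],zz,r)).astype(np.int32)],True,(255,0,255) if zz else (255,255,0),1)
    cv2.imwrite(f'pics/{name}_o.png',g)
E
python3 -c "
from h import *
measure('w1',['mortar','tall','can','flat'])"
```

```text
mortar [ 2.118044e+02  5.460000e-01 -1.000000e-02]
tall [2.401738e+02 3.760000e-01 1.300000e-02]
can [46.1405  0.4565 -0.2085]
flat [82.4805  0.481   0.213 ]
```

View pics/w1_o.png

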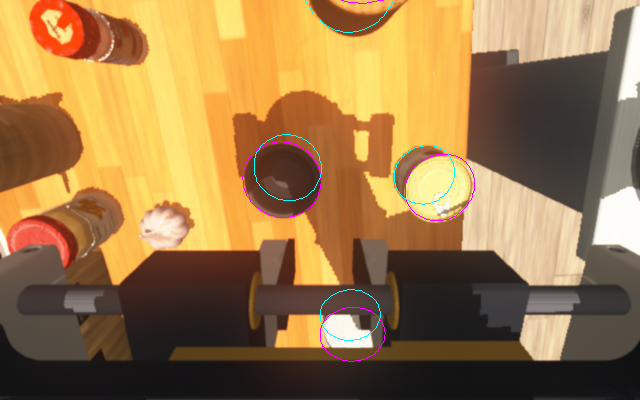

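```bash
echo '[{"finger_gap": 0.03, "xyz": [-0.08, 0.01, 0]}, {"finger_gap": 0.03, "xyz": [-0.08, 0.01, 0]}, {"finger_gap": 0.03, "xyz": [-0.16, 0.02, 0]}, {"finger_gap": 0.03, "xyz": [-0.16, 0.02, 0]}, {"finger_gap": 0.03, "xyz": [-0.24, 0.03, 0]}, {"finger_gap": 0.03, "xyz": [-0.24, 0.03, 0]}, {"finger_gap": 0.03, "xyz": [-0.314, 0.038, 0]}, {"finger_gap": 0.03, "xyz": [-0.314, 0.038, 0]}, {"finger_gap": 0.03, "xyz": [-0.314, 0.038, 0]}, {"finger_gap": 0.03, "xyz": [-0.314, 0.038, 0]}]' | python3 -m creep; python3 -c "
from h import *
measure('w2',['mortar','tall','flat'])
rel([.489,.30,.016],-1.656)"
```

```text
t: 2.65
eef_pos: [0.4882, 0.2969, 0.2495]
ee_rot: [3.14, -0.001, -1.654]
force: [0.3, -0.2, 0.0]
width: 0.0298
gripper_force: 0.0
mortar [ 0.     0.536 -0.02 ]
tall [0.    0.367 0.003]
flat [178.0122   0.48     0.21  ]
t 2.7 pos [0.4883 0.2958 0.2498] rot [ 3.140e+00 -1.000e-03 -1.655e+00] rel [-0.0046 -0.0006  0.2338] turn 0.001
```

View pics/w2_o.png

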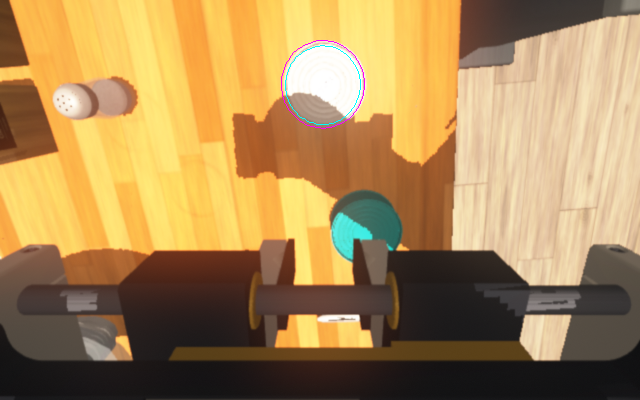

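```bash
python3 -c "
from h import *
im=cv2.imread('pics/top0.png');w=pix2w('top',232,238,.04);print(w);print(fit('top',im,w[0],w[1],.04,.0432))
rel([.4862,.273,.10],-1.656)
rel([.4862,.273,.016],-1.656)"
```

```text
[0.44568419 0.37537472 0.04      ]
(np.float32(320.38818), np.float64(0.4446841877885219), np.float64(0.37937472080877643))
t 2.7 pos [0.4883 0.2958 0.2498] rot [ 3.140e+00 -1.000e-03 -1.655e+00] rel [0.0227 0.     0.1498] turn 0.001
t 2.7 pos [0.4883 0.2958 0.2498] rot [ 3.140e+00 -1.000e-03 -1.655e+00] rel [ 2.260e-02 -1.000e-04  2.338e-01] turn 0.001
```

```bash
echo '[{"finger_gap": 0.03, "xyz": [0.021, 0, 0.04]}, {"finger_gap": 0.03, "xyz": [0.021, 0, 0.08]}, {"finger_gap": 0.03, "xyz": [0.021, 0, 0.12]}, {"finger_gap": 0.03, "xyz": [0.021, 0, 0.16]}, {"finger_gap": 0.03, "xyz": [0.021, 0, 0.19]}, {"finger_gap": 0.03, "xyz": [0.021, 0, 0.21]}, {"finger_gap": 0.03, "xyz": [0.021, 0, 0.225]}, {"finger_gap": 0.03, "xyz": [0.021, 0, 0.234]}, {"finger_gap": 0.03, "xyz": [0.021, 0, 0.234]}, {"finger_gap": 0.03, "xyz": [0.021, 0, 0.234]}]' | python3 -m creep; python3 -c "
from h import *
measure('w3',['flat','mortar','tall'])
rel([.4846,.26,.016],-1.656)"
```

```text
t: 3.53
eef_pos: [0.4873, 0.274, 0.0169]
ee_rot: [-3.142, -0.0, -1.657]
force: [0.3, -0.3, -0.4]
width: 0.03
gripper_force: 0.0
flat [204.1059   0.479    0.213 ]
mortar [ 0.     0.536 -0.02 ]
tall [0.    0.367 0.003]
t 3.58 pos [0.4877 0.2746 0.0176] rot [-3.141e+00  1.000e-03 -1.656e+00] rel [0.0148 0.0018 0.0016] turn -0.0
```

View pics/w3_o.png

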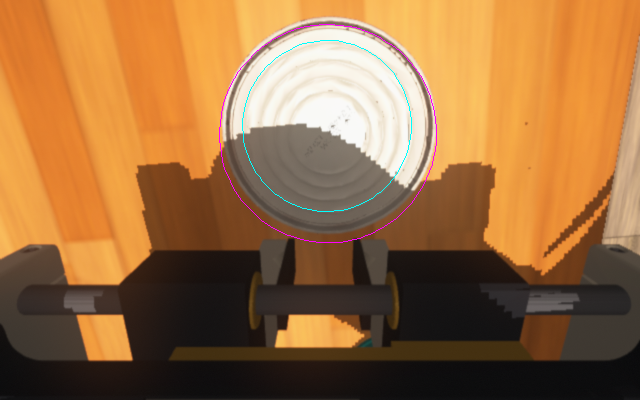

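```bash
echo '[{"finger_gap": 0.03, "xyz": [0.004, 0.002, 0]}, {"finger_gap": 0.03, "xyz": [0.008, 0.002, 0]}, {"finger_gap": 0.03, "xyz": [0.012, 0.002, 0]}, {"finger_gap": 0.03, "xyz": [0.016, 0.002, 0]}, {"finger_gap": 0.03, "xyz": [0.022, 0.002, 0]}, {"finger_gap": 0.03, "xyz": [0.03, 0.002, 0]}, {"finger_gap": 0.03, "xyz": [0.038, 0.002, 0]}, {"finger_gap": 0.03, "xyz": [0.046, 0.002, 0]}, {"finger_gap": 0.03, "xyz": [0.054, 0.002, 0]}, {"finger_gap": 0.03, "xyz": [0.062, 0.002, 0]}, {"finger_gap": 0.03, "xyz": [0.07, 0.002, 0]}, {"finger_gap": 0.03, "xyz": [0.078, 0.002, 0]}, {"finger_gap": 0.03, "xyz": [0.086, 0.002, 0]}, {"finger_gap": 0.03, "xyz": [0.094, 0.002, 0]}, {"finger_gap": 0.03, "xyz": [0.102, 0.002, 0]}, {"finger_gap": 0.03, "xyz": [0.11, 0.002, 0]}, {"finger_gap": 0.03, "xyz": [0.116, 0.002, 0]}, {"finger_gap": 0.03, "xyz": [0.12, 0.002, 0]}, {"finger_gap": 0.03, "xyz": [0.12, 0.002, 0]}]' | python3 -m creep; python3 -c "
from h import *
EST['flat']=(.471,.104,.04,.0432)
measure('w4',['flat','mortar','tall'],.016)
rel([.466,.052,.016],-1.656)"
```

```text
t: 5.17
eef_pos: [0.4742, 0.1539, 0.0163]
ee_rot: [3.141, -0.001, -1.657]
force: [0.8, 1.3, 1.0]
width: 0.03
gripper_force: 0.6
flat [1.956733e+02 4.690000e-01 1.070000e-01]
mortar [4.28677e+01 5.34000e-01 1.00000e-03]
tall [3.99622e+01 3.95000e-01 1.70000e-02]
t 5.22 pos [0.474  0.154  0.0161] rot [ 3.140e+00 -2.000e-03 -1.657e+00] rel [ 0.1023 -0.0008  0.0003] turn -0.001
```

View pics/w4_o.png

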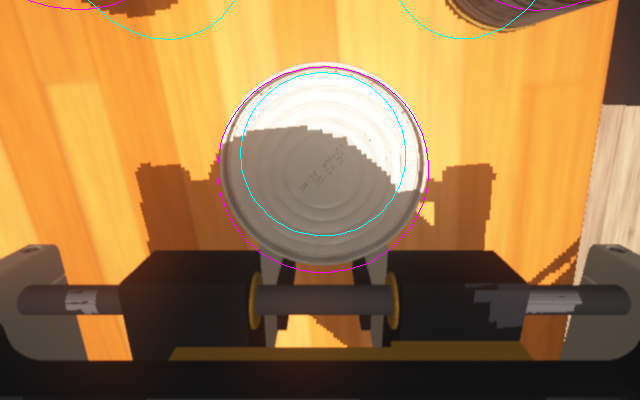

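```bash
echo '[{"finger_gap": 0.03, "xyz": [0.006, 0, 0]}, {"finger_gap": 0.03, "xyz": [0.012, 0, 0]}, {"finger_gap": 0.03, "xyz": [0.018, 0, 0]}, {"finger_gap": 0.03, "xyz": [0.024, 0, 0]}, {"finger_gap": 0.03, "xyz": [0.03, 0, 0]}, {"finger_gap": 0.03, "xyz": [0.036, 0, 0]}, {"finger_gap": 0.03, "xyz": [0.04, 0, 0]}, {"finger_gap": 0.03, "xyz": [0.04, 0, 0]}]' | python3 -m creep; python3 -c "
from h import *
EST['flat']=(.467,.066,.04,.0432)
EST['mortar']=(.546,-.010,.06,.042)
EST['tall']=(.376,.013,.058,.0377)
measure('w5',['flat','mortar','tall'],.008)
rel([.466,.052,.016],-1.656)"
```

```text
t: 5.88
eef_pos: [0.4709, 0.1142, 0.0164]
ee_rot: [3.141, -0.001, -1.657]
force: [0.2, -0.2, 0.5]
width: 0.0301
gripper_force: 0.0
flat [1.959623e+02 4.660000e-01 6.700000e-02]
mortar [ 4.99494e+01  5.39000e-01 -6.00000e-03]
tall [6.24007e+01 3.77000e-01 1.30000e-02]
t 5.93 pos [0.4711 0.1146 0.0165] rot [ 3.141e+00 -1.000e-03 -1.657e+00] rel [ 0.0628 -0.0003  0.0005] turn -0.001
```

View pics/w5_o.png

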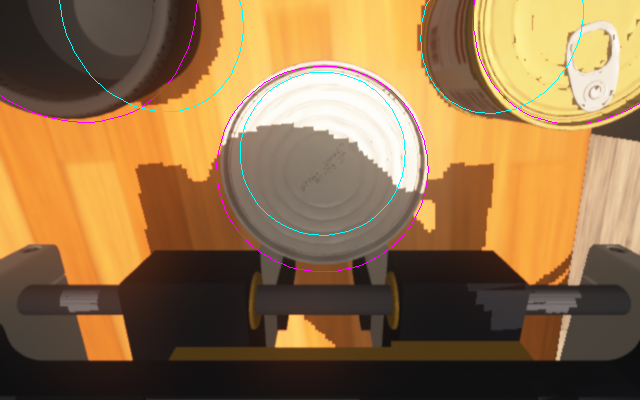

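```bash
echo '[{"finger_gap": 0.03, "xyz": [0.005, 0, 0]}, {"finger_gap": 0.03, "xyz": [0.01, 0, 0]}, {"finger_gap": 0.03, "xyz": [0.015, 0, 0]}, {"finger_gap": 0.03, "xyz": [0.02, 0, 0]}, {"finger_gap": 0.03, "xyz": [0.025, 0, 0]}, {"finger_gap": 0.03, "xyz": [0.03, 0, 0]}, {"finger_gap": 0.03, "xyz": [0.035, 0, 0]}, {"finger_gap": 0.03, "xyz": [0.04, 0, 0]}]' | python3 -m creep;echo '[{"finger_gap": 0.03, "xyz": [0.005, 0, 0]}, {"finger_gap": 0.03, "xyz": [0.01, 0, 0]}, {"finger_gap": 0.03, "xyz": [0.015, 0, 0]}, {"finger_gap": 0.03, "xyz": [0.02, 0, 0]}]' | python3 -m creep; python3 -c "
from h import *
EST['flat']=(.462,.006,.04,.0432)
EST['mortar']=(.546,-.010,.06,.042)
EST['tall']=(.376,.013,.058,.0377)
measure('w6',['flat','mortar','tall'],.008)
rel([.461,.0015,.016],-1.656)
f=cv2.imread('pics/w6.png')
# dark/bright profile across the gap at tin-centre row
for v in (130,160,190): print(v,f[v,::16].sum(1).tolist())"
```

```text
t: 6.6
eef_pos: [0.4681, 0.075, 0.0166]
ee_rot: [-3.141, 0.0, -1.656]
force: [0.0, 2.3, -0.1]
width: 0.0302
gripper_force: 0.9
t: 6.93
eef_pos: [0.4664, 0.0551, 0.0166]
ee_rot: [-3.141, 0.0, -1.656]
force: [0.2, 1.6, 0.2]
width: 0.0298
gripper_force: 0.9
flat [2.06213e+02 4.64000e-01 7.00000e-03]
mortar [ 1.843233e+02  5.400000e-01 -7.000000e-03]
tall [2.864216e+02 3.840000e-01 1.900000e-02]
t 6.98 pos [0.4659 0.0544 0.0165] rot [ 3.141 -0.    -1.656] rel [0.0532 0.0004 0.0005] turn 0.0
130 [93, 94, 98, 100, 132, 161, 168, 251, 243, 238, 235, 281, 119, 142, 315, 742, 389, 390, 407, 412, 741, 757, 744, 755, 757, 752, 368, 352, 324, 289, 378, 629, 617, 599, 615, 621, 614, 582, 616, 561]
160 [99, 100, 101, 102, 107, 161, 172, 271, 260, 245, 237, 228, 183, 112, 251, 358, 363, 369, 369, 380, 381, 391, 406, 407, 752, 717, 730, 331, 286, 661, 594, 539, 626, 620, 617, 618, 620, 619, 612, 624]
190 [122, 107, 105, 106, 107, 110, 161, 155, 97, 100, 102, 165, 112, 253, 299, 343, 352, 355, 352, 329, 368, 372, 378, 381, 379, 395, 290, 304, 195, 622, 619, 641, 627, 619, 618, 618, 619, 635, 614, 624]
```

```bash
echo '[{"finger_gap": 0.03, "xyz": [0.005, 0, 0]}, {"finger_gap": 0.03, "xyz": [0.01, 0, 0]}, {"finger_gap": 0.03, "xyz": [0.015, 0, 0]}, {"finger_gap": 0.03, "xyz": [0.02, 0, 0]}, {"finger_gap": 0.03, "xyz": [0.025, 0, 0]}, {"finger_gap": 0.03, "xyz": [0.03, 0, 0]}, {"finger_gap": 0.03, "xyz": [0.035, 0, 0]}, {"finger_gap": 0.03, "xyz": [0.04, 0, 0]}]' | python3 -m creep;echo '[{"finger_gap": 0.03, "xyz": [0.005, 0, 0]}, {"finger_gap": 0.03, "xyz": [0.01, 0, 0]}, {"finger_gap": 0.03, "xyz": [0.015, 0, 0]}, {"finger_gap": 0.03, "xyz": [0.02, 0, 0]}, {"finger_gap": 0.03, "xyz": [0.025, 0, 0]}, {"finger_gap": 0.03, "xyz": [0.03, 0, 0]}, {"finger_gap": 0.03, "xyz": [0.035, 0, 0]}, {"finger_gap": 0.03, "xyz": [0.04, 0, 0]}]' | python3 -m creep;  python3 -c "
from h import *
f=arm.grab_frame('scene')[:,:,::-1];t=arm.grab_frame('top')[:,:,::-1]
cv2.imwrite('pics/s7.png',f);cv2.imwrite('pics/t7.png',t)
f=cv2.resize(f[100:260,300:500],None,fx=2.6,fy=2.6,interpolation=cv2.INTER_CUBIC);t=cv2.resize(t[150:300,330:520],None,fx=1.4,fy=1.4)
o=np.zeros((420,800,3),np.uint8);o[:f.shape[0],:f.shape[1]]=f;o[:t.shape[0],530:530+t.shape[1]]=t;cv2.imwrite('pics/m7.png',o)
EST['flat']=(.455,-.076,.04,.0432);measure('w7',['flat'])
rel([.461,-.0615,.016],-1.656)"
```

```text
t: 7.65
eef_pos: [0.4628, 0.0152, 0.0165]
ee_rot: [3.141, -0.0, -1.656]
force: [0.7, 0.9, 0.2]
width: 0.0297
gripper_force: 0.7
t: 8.32
eef_pos: [0.4595, -0.0246, 0.0165]
ee_rot: [3.142, -0.0, -1.656]
force: [0.6, 0.8, -0.5]
width: 0.0298
gripper_force: 0.7
flat [ 2.213053e+02  4.550000e-01 -7.200000e-02]
t 8.47 pos [ 0.4593 -0.0246  0.0165] rot [ 3.141 -0.    -1.656] rel [ 0.0366 -0.0048  0.0005] turn -0.0
```

```bash
echo '[{"finger_gap": 0.03, "xyz": [0.005, 0, 0]}, {"finger_gap": 0.03, "xyz": [0.01, 0, 0]}, {"finger_gap": 0.03, "xyz": [0.015, 0, 0]}, {"finger_gap": 0.03, "xyz": [0.02, 0, 0]}, {"finger_gap": 0.03, "xyz": [0.024, 0, 0]}, {"finger_gap": 0.03, "xyz": [0.027, 0, 0]}, {"finger_gap": 0.03, "xyz": [0.029, 0, 0]}]' | python3 -m creep; for i in 1 2; do :; done; echo '[{"finger_gap": 0.03, "xyz": [0.001, 0, 0]}, {"finger_gap": 0.03, "xyz": [0.002, 0, 0]}]' | python3 -m creep ; echo '[{"finger_gap": 0.03, "xyz": [0.001, 0, 0]}, {"finger_gap": 0.03, "xyz": [0.002, 0, 0]}]' | python3 -m creep; echo '[{"finger_gap": 0.03, "xyz": [0.001, 0, 0]}, {"finger_gap": 0.03, "xyz": [0.002, 0, 0]}]' | python3 -m creep
```

```text
t: 9.05
eef_pos: [0.4571, -0.0535, 0.0166]
ee_rot: [-3.142, 0.0, -1.656]
force: [0.1, 1.3, -0.2]
width: 0.0301
gripper_force: 0.8
t: 9.22
eef_pos: [0.457, -0.0551, 0.0166]
ee_rot: [-3.141, 0.0, -1.656]
force: [0.7, 2.3, 0.7]
width: 0.0298
gripper_force: 0.8
t: 9.38
eef_pos: [0.4568, -0.057, 0.0166]
ee_rot: [-3.142, 0.0, -1.656]
force: [-0.1, 1.8, 0.5]
width: 0.0302
gripper_force: 0.8
t: 9.55
eef_pos: [0.4566, -0.059, 0.0166]
ee_rot: [-3.142, 0.0, -1.656]
force: [-0.3, 2.1, -0.7]
width: 0.0298
gripper_force: 0.8
```

```bash
echo '[{"finger_gap": 0.03, "xyz": [0.001, 0, 0]}, {"finger_gap": 0.03, "xyz": [0.002, 0, 0]}]' | python3 -m creep ; echo '[{"finger_gap": 0.03, "xyz": [0.001, 0, 0]}, {"finger_gap": 0.03, "xyz": [0.002, 0, 0]}]' | python3 -m creep; python3 -c "
from h import *
a=cv2.imread('pics/s7.png');b=arm.grab_frame('scene')[:,:,::-1];cv2.imwrite('pics/s8.png',b)
# canister window: motion of its image since s7 / s0
z=cv2.imread('pics/scene0.png')
for n,r in(('s7',a),('s0',z)):
    print(n,cv2.phaseCorrelate(np.float32(cv2.cvtColor(r[120:165,392:422],6)),np.float32(cv2.cvtColor(np.ascontiguousarray(b)[120:165,392:422],6))))
"
```

```text
t: 9.72
eef_pos: [0.4568, -0.0606, 0.0166]
ee_rot: [-3.141, 0.001, -1.656]
force: [0.3, 7.1, -0.5]
width: 0.0298
gripper_force: 3.2
t: 9.88
eef_pos: [0.4568, -0.0624, 0.0167]
ee_rot: [-3.141, 0.001, -1.656]
force: [-0.4, 5.9, 1.2]
width: 0.0299
gripper_force: 3.2
s7 ((0.4189045389896897, 0.2661540767486841), 0.8249465303067808)
s0 ((0.47388344588781095, 0.3328429450491903), 0.8295002040156612)
```

```bash
echo '[{"finger_gap": 0.03, "xyz": [-0.003, 0, 0]}, {"finger_gap": 0.03, "xyz": [-0.008, 0, 0]}, {"finger_gap": 0.03, "xyz": [-0.015, 0, 0]}, {"finger_gap": 0.03, "xyz": [-0.025, 0, 0]}, {"finger_gap": 0.03, "xyz": [-0.025, 0, 0]}, {"finger_gap": 0.03, "xyz": [-0.025, 0, -0.02]}, {"finger_gap": 0.03, "xyz": [-0.025, 0, -0.05]}, {"finger_gap": 0.03, "xyz": [-0.025, 0, -0.09]}, {"finger_gap": 0.03, "xyz": [-0.025, 0, -0.13]}, {"finger_gap": 0.03, "xyz": [-0.025, 0, -0.17]}, {"finger_gap": 0.03, "xyz": [-0.025, 0, -0.21]}, {"finger_gap": 0.03, "xyz": [-0.065, 0, -0.21]}, {"finger_gap": 0.03, "xyz": [-0.105, 0, -0.21]}, {"finger_gap": 0.03, "xyz": [-0.145, 0, -0.21]}, {"finger_gap": 0.03, "xyz": [-0.185, 0, -0.21]}, {"finger_gap": 0.03, "xyz": [-0.225, 0, -0.21]}, {"finger_gap": 0.03, "xyz": [-0.225, 0, -0.21]}, {"finger_gap": 0.03, "xyz": [-0.225, 0, -0.21]}]' | python3 -m creep; python3 -c "
from h import *
b=np.ascontiguousarray(arm.grab_frame('scene')[:,:,::-1]);t=np.ascontiguousarray(arm.grab_frame('top')[:,:,::-1])
cv2.imwrite('pics/s9.png',b);cv2.imwrite('pics/t9.png',t)
z=cv2.imread('pics/top0.png')
for k,x,y,zz,r in(('flat',.452,-.112,.04,.0432),('can',.4545,-.2025,.128,.051)): print(k,fit('top',t,x,y,zz,r),fit('top',z,x,y,zz,r))
f=cv2.resize(b[100:260,300:460],None,fx=2.8,fy=2.8,interpolation=cv2.INTER_CUBIC);u=cv2.resize(t[175:290,325:455],None,fx=2.6,fy=2.6,interpolation=cv2.INTER_CUBIC)
o=np.zeros((460,800,3),np.uint8);o[:f.shape[0],:f.shape[1]]=f;o[:u.shape[0],460:460+u.shape[1]]=u[:,:340];cv2.imwrite('pics/m9.png',o)
"
```

```text
t: 11.43
eef_pos: [0.4749, 0.1633, 0.226]
ee_rot: [3.141, -0.001, -1.652]
force: [-0.7, -0.1, 0.2]
width: 0.0303
gripper_force: 0.0
flat (np.float32(227.71344), np.float64(0.454), np.float64(-0.11199999999999999)) (np.float32(26.06886), np.float64(0.443), np.float64(-0.10699999999999998))
can (np.float32(78.39505), np.float64(0.4525), np.float64(-0.1905)) (np.float32(79.165436), np.float64(0.4545), np.float64(-0.2025))
```

View pics/m9.png

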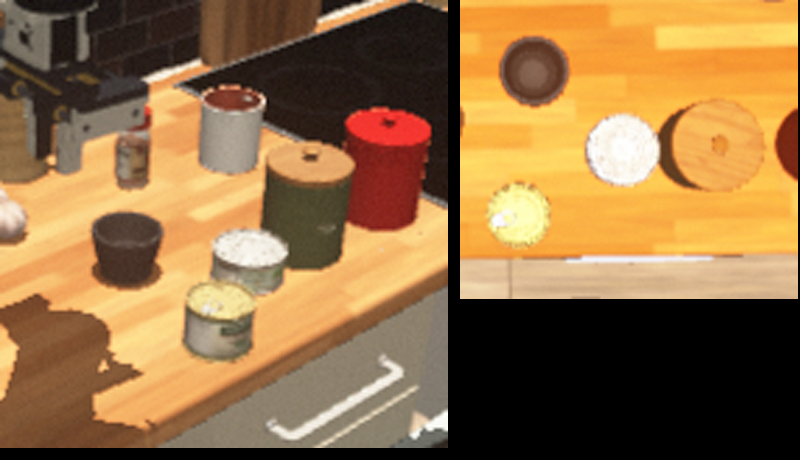

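The last picture shows the flat tin through the gap and touching the canister, with the hand clear. One number to check before handing in: how far the canister moved.

```bash
python3 -c "
from h import *
g=lambda n,a:np.float32(cv2.cvtColor(cv2.imread(n),6)[a])
for a,p,q in((np.s_[212:250,410:442],'pics/top0.png','pics/t9.png'),(np.s_[150:196,392:424],'pics/scene0.png','pics/s9.png'),(np.s_[150:164,395:422],'pics/scene0.png','pics/s9.png')):
    A,B=g(p,a),g(q,a);print(cv2.phaseCorrelate(A,B,cv2.createHanningWindow(A.shape[::-1],5)))
"
```

```text
((0.623764188698118, -0.35392295468895796), 1.1000501833856107)
((0.4674673160108078, -0.47991327050331023), 0.7302023706336817)
((0.720825533853688, -0.009785301386127543), 1.1141503593068065)
```

```bash
python3 -c "
from station import arm
print(arm.job_done())"
```

```text
the job is handed in; nothing more can be done
None
```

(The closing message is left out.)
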